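# Slide carrier into the reader's corner pocket

## Robot

A 6-joint arm with a two-finger parallel gripper is mounted at the origin on the work surface. World frame = base frame: x ahead of the robot, y to its left, z up, the work surface at z = 0. Lengths are in mm, angles in rad, forces in N, time in s.
With the tool pointing down it reaches from about 350 to 775 mm from the base axis. Payload 7.3 kg.
Tool frame: the origin (TCP) lies midway between the tips of the shut fingers; the grasp point (between the pads) lies 19 mm behind it; z points along the fingers, y is the line along which they close (so a half turn about z gives the same grasp; the last joint's range is limited). The gripper opens to 92 mm and grips with 3 to 60 N. Pads are 19 mm wide; open, the fingers measure 130 mm over their backs; the gripper's body (75 mm by 190 mm) begins 47 mm behind the grasp point.
Start: joints at [-1.3, 0.342, 1.524, -0, 1.275, -0.146], TCP at [212.563, -480.064, 226.741] pointing down, gripper open.
Joint ranges: [-2.53, 2.53], [-0.77, 2.02], [0.04, 2.7], [-1, 4.14], [0.28, 2.66], [-3.11, 3.11]. Speed limits (rad/s): [2.57, 2.57, 3.14, 3.14, 3.14, 3.14].

## Interface

Orientations are given as [roll, pitch, yaw] about the fixed x, y, z axes, in that order (R = Rz(yaw) Ry(pitch) Rx(roll)).
In Python, from plant import readout, vision, order, models gives the robot as it stands. The module is installed in compiled form; this text tells all that it offers.
- The arm moves only by the tool step_arm, never from a script. Its argument "series" is text: rows parted by semicolons, each of 7 numbers parted by spaces: the gripper's target within -1 to 1 (shut at 1, half-way at 0, fully open at -1), then the shift along the tool's x, y, z each as a share of 80 mm, from -1 to 1, then the turn, a rotation vector about the tool's x, y, z each as a share of 2 pi rad, from -1 to 1. In form: jaw x y z ax ay az; .... A call has 1 to 20 rows; each row is the pose to reach, as a shift and turn from the pose commanded when the call began, along the tool's axes at that moment, turning the shorter way round; what a row does not reach only later rows make up. A row lasts 1/10 s, in which the tool goes at most 50 mm and 8.59 degrees, less where a joint would pass 70% of its speed; a pose out of reach is approached as far as the arm can. A call with a number of a shift or a turn outside -1 to 1 is refused whole. A call with a gripper value outside its range is refused whole. The fingers move at their own pace and stop on an object; the grip force is fixed at half the most. Time passes only in rows, so rows that repeat a pose let the fingers close. It gives the time, the measured TCP pose, the force, the opening and the grip force at its end, in the units of the state.
- readout.get_obs(): the state, without advancing time (a new reading comes with each control period).
- vision.capture(name): name is "scene" or "top" or "wrist"; returns a dict with "frame" (384x512x3 uint8, red, green, blue), "depth" (384x512 float32, mm along the optical axis (not along the pixel's ray), 0 where there is no reading), "fovy" (degrees; the focal length in pixels is half the picture's height over the tangent of half this angle, whatever the lens; pixels are square), "cx", "cy" (the principal point, pixels), "rvec" (rotation vector, rad) and "tvec" (3), from world to camera coordinates, as OpenCV has them; the wrist camera has in their place "mount" (4x4, takes a point from camera to tool coordinates, whose origin is the TCP and whose axes are the flange's). Camera axes: x right, y down, z forward; pixel columns grow to the right and rows downward; lengths in mm; the calibration is good to about 2 mm. A picture is of the moment at which its call begins: read the wrist's pose just before it.
- order.close_job(): hands the job in; it is judged then, once.
Trained networks look in a picture, given as the dict that the camera call returned (one of the last four; its "shot" number tells which), for a name from the list of things; names that differ only in an ending like _2 or _b are one class to them, and where a whole thing is asked for, a point or a joint stands for the part that bears it (a point fixed in the world has none). Each returns a list of dicts, best first, with "p" (0 to 1); they miss things now and then, are a little off and sometimes report something else, mostly with a low value. They report only what shows in the picture. A call takes as long as a camera call. They do not tell look-alikes from the thing itself.
- models.look_for(picture, thing): "position" ([column, row] in pixels, amid what is visible of it).
- models.pinpoint(picture, thing): "position" ([column, row] in pixels: a listed point, or the origin of a listed thing).
The state is a dict: "time": time; "joint_positions": joint angles; "dq": joint speeds; "tau": joint torques, N m; "tool_pos": TCP position; "tcp_rot": TCP orientation; "contact_force": force on the tool from outside, world axes, zero at the start; "moment": the same for the moment, N m; "grip_width": finger opening in mm; "finger_force": force on a finger pad.
Only numpy, scipy, OpenCV 4.12 (cv2) and the standard library are available. Lean on these libraries where they do the work, as an engineer would, in place of code of your own. Each camera call takes 0.05 s, during which the arm holds its last target. There are 200 camera calls.

## Task

Load the bench reader without picking anything up: with your fingertips push the small rectangular slide carrier straight across the plate until it lies flat against the long rail, well short of the pocket, then, keeping it against the rail, slide it along into the corner pocket until it is fully home against both the rail and the end stop. Never lift or tip the carrier and leave everything else where it stands; finish with the hand clear.

Things in the scene. Friction and masses are not known exactly. Their poses are not given: they have to be found in the camera images.
- stage: fixed loading stage of a bench reader: aluminium plate 250 x 410 mm, its top 10 mm above the table. Origin: on the table under the plate (plate spans x -135..+115, y -215..+195 mm). +x points across the plate to the rail at its far edge; +y along the rail to the pocket. Past the end stop stands a grey control box, 55 mm high above the table, y +198..+298, x -75..+115 mm
- rail_face (a point): point on the top edge of the long dark steel rail's inner face (stage x +100, y 0, z +24 mm), axes as the stage. The rail is a straight bar along the stage's y, 15 mm thick, 14 mm above the plate, the whole plate long
- stop_face (a point): point on the top edge of the inner face of the end stop (stage x +72, y +170, z +24 mm), axes as the stage. The stop is a bar across the rail's +y end, 14 mm above the plate; it makes the corner with the rail
- lip_end (a point): inner top edge of the pocket's lip where its straight part begins (stage x +41, y +112, z +20 mm), axes as the stage. The lip is 12 mm thick, 10 mm above the plate, parallel to the rail, and runs from here to the stop; before this point a flared end splays away from the rail back to y +83, x +21 mm. Pocket between rail and lip: 59 mm wide
- pocket (a point): where the carrier's centre is when fully home in the pocket, touching both rail and end stop: stage x +72, y +135, z +17 mm (table = 0). Axes as the stage: +x square into the rail, +y along the rail into the end stop
- carrier_c (a point): centre (half-way up) of the slide carrier, the part to move: loose dark grey anodised metal tray 56 mm in its x, 70 mm in its y, 14 mm high, 75 to 140 g, on the plate, turned under 20 degrees from its final heading. Open on top: a well 38 (x) by 50 (y) mm, 10 mm deep, walls 9 (x) and 10 (y) mm thick, floor 4 mm, so shut fingertips fit in and can push its walls from inside. The hand can also push its outside
- dish: round flat closed culture dish, diameter 56 mm, 15 mm high, lying on the plate near the carrier; leave it alone. Origin: centre of its underside
- vial: small upright capped vial, diameter 24 mm, 45 mm high, standing on the plate; leave it alone. Origin: centre of its underside
- beaker: open glass beaker, diameter 70 mm, 90 mm high, on the table to the robot's right; leave it alone. Origin: centre of its underside
- flask: conical glass flask, 82 mm wide, 125 mm high, on the table to the robot's right; leave it alone. Origin: centre of its underside
- reagent: white bottle with a cap, diameter 64 mm, 150 mm high, on the table to the robot's left; leave it alone. Origin: centre of its underside
- spatula: thin flat steel lab spatula, 170 mm long, 14 mm wide, 4 mm thick, lying on the table to the right of the plate; leave it alone
- stopper: rubber stopper, diameter 28 mm, 25 mm high, standing on the table to the robot's left, past the control box; leave it alone. Origin: centre of its underside
- carrier: the same carrier as a body. Origin: centre of its underside, axes as above
Things that resemble listed ones, but are neither listed nor needed, are in the scene too. What is shaped like the carrier but blue, orange or yellow is not meant.

How it is judged (in metres and radians):
On the way, in this order (a step that is already met when the one before it is completed fails the run):
1. the carrier lies flat against the rail, still well short of the pocket (its centre at least 95 mm short of home) (x of carrier_c in the frame of pocket between -0.003 and 0.004 m and angle between the x axis of carrier_c and the x axis of pocket, either way round below 0.06 rad and y of carrier_c in the frame of pocket below -0.095 m), for 0.1 s.
2. the carrier has been slid along the rail into the corner, against rail and end stop (x of carrier_c in the frame of pocket between -0.003 and 0.004 m and angle between the x axis of carrier_c and the x axis of pocket, either way round below 0.06 rad and y of carrier_c in the frame of pocket above -0.003 m), for 0.2 s.
At the end, for the whole second after the job is handed in: the carrier lies flat and at rest in the corner pocket, within 3 mm of touching the rail and of touching the end stop, square to the rail within 0.06 rad (all of step 2 and y of carrier_c in the frame of pocket below 0.004 m and z of carrier_c in the frame of pocket between -0.003 and 0.003 m and angle between carrier_c's own z axis and vertical below 0.06 rad and linear speed of carrier below 0.01 m/s).
It fails at once if the carrier is lifted off the plate (over 8 mm) (z of carrier_c in the frame of pocket above 0.008 m).
It fails at once if the carrier is tipped (over 0.3 rad) (angle between carrier_c's own z axis and vertical above 0.3 rad).
It fails at once if the carrier leaves the rail by over 8 mm on its way along (within 85 mm of home) (y of carrier_c in the frame of pocket above -0.085 m and x of carrier_c in the frame of pocket below -0.008 m).
It fails at once if a bystander is shifted over 15 mm (distance of any of dish, vial, beaker, flask, reagent, spatula, stopper from where it was at the start of the episode above 0.015 m).
It fails at once if an upright bystander is tipped (angle between any of dish, vial, beaker, flask, reagent, stopper's own z axis and vertical above 0.4 rad).
It also fails if it takes over 42 s, if anything falls off the work surface, if the arm or the gripper's body presses on something with over 40 N, if the wrist force passes 120 N, or if a joint passes its speed limit or range.

## Working session

There is one attempt and no reset: what is moved stays moved. The work goes in short steps, Python scripts to look and compute and a tool call to move; the robot and the scene stay as the last step left them, time stands still between calls to the robot, and variables do not carry over. Pictures are saved under pics/ and viewed, at most 10 in all, crops included, and the job is handed in when it is done.

Besides the shell and the picture viewer there is one more tool, called after "Request:" as a command line: name --argument value ..., lists and objects as JSON in quotes. step_arm: Moves the arm, as the interface text tells. Shift numbers are shares of 80 mm and turn numbers shares of 2 pi rad, none past 1 either way. Its arguments: {"type":"object","properties":{"series":{"type":"string"}},"required":["series"]}

```bash
mkdir -p pics; cat > h.py <<'E'
import numpy as np, cv2
from scipy.spatial.transform import Rotation as R
from plant import readout, vision, order, models
def K(c):
    f=c['frame'].shape[0]/2/np.tan(np.radians(c['fovy'])/2); return f,c['cx'],c['cy']
def pose(c,o=None):
    if 'rvec' in c:
        Rm=cv2.Rodrigues(np.array(c['rvec'],float))[0]; return Rm.T, -Rm.T@np.array(c['tvec'],float).ravel()
    M=np.array(c['mount']); Rt=R.from_euler('xyz',o['tcp_rot']).as_matrix()
    return Rt@M[:3,:3], Rt@M[:3,3]+np.array(o['tool_pos'])
def atz(c,px,z,o=None):
    f,cx,cy=K(c); A,t=pose(c,o); d=A@np.array([(px[0]-cx)/f,(px[1]-cy)/f,1]); return t+d*(z-t[2])/d[2]
def cloud(c,o=None):
    f,cx,cy=K(c); A,t=pose(c,o); D=c['depth']; v,u=np.mgrid[:D.shape[0],:D.shape[1]]
    P=np.stack([(u-cx)/f*D,(v-cy)/f*D,D],-1); return P@A.T+t
E
python3 - <<'E'
from h import *
np.set_printoptions(precision=1,suppress=True)
o=readout.get_obs(); print(o)
for n in('top','scene'):
    c=vision.capture(n); cv2.imwrite(f'pics/{n}0.png',c['frame'][:,:,::-1])
    print(n,c['fovy'],pose(c)[1])
    for t,z in dict(rail_face=24,stop_face=24,lip_end=20,pocket=17,carrier_c=17,dish=10,vial=10,stage=0).items():
        for d in models.pinpoint(c,t)[:3]:
            print(t,round(d['p'],2),np.array(d['position']),atz(c,d['position'],z))
E
```

```text
{'time': 0.0, 'joint_positions': array([-1.3,  0.3,  1.5,  0. ,  1.3, -0.1]), 'dq': array([-0., -0., -0.,  0.,  0., -0.]), 'tau': array([  0. , -43.1, -24.4,   0.1,   0.1,  -0. ]), 'tool_pos': array([ 212.4, -479.6,  226. ]), 'tcp_rot': array([-3.1, -0. ,  0.4]), 'contact_force': array([0.2, 0.3, 0.9]), 'moment': array([-0.,  0., -0.]), 'finger_force': 0.0, 'grip_width': 91.70547696666362}
top 42.725591229239534 [ 334.4   18.7 1662.3]
rail_face 0.6 [254.8 155.4] [643.1 -12.7  24. ]
stop_face 0.58 [209.9 158.1] [632.2 139.2  24. ]
lip_end 0.81 [222.8 166.4] [604.9  95.3  20. ]
pocket 0.59 [218. 161.] [623.8 112.   17. ]
carrier_c 0.95 [345.3 273.9] [ 249.  -315.9   17. ]
carrier_c 0.87 [339.6 111.4] [ 801.4 -303.7   17. ]
carrier_c 0.82 [295.6 120.2] [ 768.6 -152.    17. ]
dish 0.51 [368.9 163.5] [ 621.9 -403.2   10. ]
dish 0.5 [264.6 196.6] [504.6 -47.2  10. ]
vial 0.58 [408.5 199.6] [ 499.3 -535.4   10. ]
vial 0.43 [229.9 212.1] [450.9  69.5  10. ]
vial 0.23 [256.1 186.9] [537.4 -18.2  10. ]
stage 0.82 [254.2 184.6] [546.4 -11.9   0. ]
stage 0.24 [223.4 168.8] [599.9  94.1   0. ]
scene 45.43990153788458 [1334.7 1045.5 1009.7]
rail_face 0.61 [221.2 216.3] [639.4 -27.6  24. ]
stop_face 0.69 [251.3 242.8] [637.6 146.9  24. ]
stop_face 0.48 [244.8 212.4] [558.2   1.8  24. ]
lip_end 0.63 [251.1 232.1] [602.5  98.8  20. ]
pocket 0.8 [247.3 234.8] [619.2  99.9  17. ]
pocket 0.48 [254.8 242.2] [621.5 144.7  17. ]
carrier_c 0.78 [232.9 186.9] [ 494.2 -164.1   17. ]
carrier_c 0.7 [169.8 215.2] [ 779.1 -144.8   17. ]
carrier_c 0.7 [145.  195.8] [ 797.3 -302.9   17. ]
dish 0.74 [229.4 187.1] [ 500.3 -179.3   10. ]
dish 0.65 [251.3 202. ] [489.6 -51.   10. ]
vial 0.44 [276.1 213.3] [458.   56.2  10. ]
vial 0.17 [220.8 216.7] [631.9 -41.7  10. ]
stage 0.77 [242.5 213.1] [548.6 -25.1   0. ]
```

View pics/top0.png

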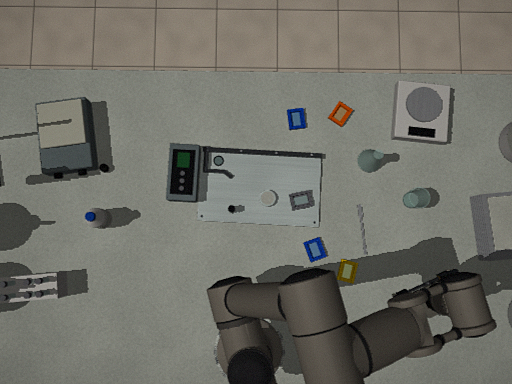

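View pics/scene0.png

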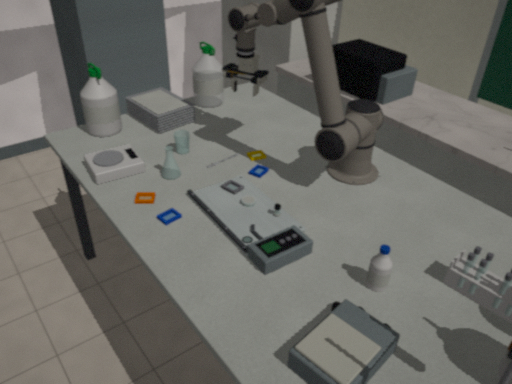

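The top view shows the grey carrier at about (302,200), the dish at (268,198) and the vial at (233,209). The rail runs from (205,148) to (325,155), with the pocket near (218,161). The blue, orange and yellow trays are decoys. Next I'll put the wrist camera above the carrier and rail.

```bash
cat >> h.py <<'E'
def rel(target,yaw,o=None):
    "target TCP (down, tool-yaw) -> row shift shares & turn shares from current measured pose"
    o=o or readout.get_obs(); A=R.from_euler('xyz',o['tcp_rot']); B=R.from_euler('xyz',[np.pi,0,yaw])
    return A.inv().apply(np.array(target)-o['tool_pos'])/80,(A.inv()*B).as_rotvec()/(2*np.pi)
E
python3 - <<'E'
from h import *
np.set_printoptions(precision=4,suppress=True)
o=readout.get_obs(); print(o['tool_pos'],o['tcp_rot'],R.from_euler('xyz',o['tcp_rot']).as_matrix())
c=vision.capture('top')
P=cloud(c)
for p in [(302,200),(205,149),(325,156),(268,198),(233,209),(321,226),(198,220)]:print(p,atz(c,p,17),P[p[1],p[0]])
w=vision.capture('wrist');print(w['mount'],w['fovy'])
t=atz(c,(302,200),17)
for yaw in(1.51,-1.63,-.058):print(rel([t[0],t[1],230],yaw))
for yaw in(1.51,-1.63,-.058):print(rel([t[0],t[1],230],yaw)[0]*80)
E
```

```text
[ 212.5509 -480.0684  226.7567] [3.1415 0.     0.4168] [[ 0.9144  0.4048  0.    ]
 [ 0.4048 -0.9144 -0.0001]
 [-0.      0.0001 -1.    ]]
(302, 200) [ 493.6131 -173.063    17.    ] [ 494.1648 -173.7274   11.2973]
(205, 149) [664.7204 156.9435  17.    ] [663.0307 156.236   25.417 ]
(325, 156) [ 644.9594 -251.9873   17.    ] [ 647.7965 -254.4599    1.9683]
(268, 198) [499.237  -58.4107  17.    ] [498.3914 -58.0153  25.4411]
(233, 209) [460.9359  59.0046  17.    ] [458.6939  58.2895  46.1581]
(321, 226) [ 406.7432 -236.5041   17.    ] [ 407.586  -239.4773   -2.1727]
(198, 220) [422.8818 175.6625  17.    ] [423.3007 176.406    9.209 ]
[[  -0.0007   -0.9523   -0.3052   83.9724]
 [   1.       -0.0007   -0.0002    1.5457]
 [   0.       -0.3052    0.9523 -157.38  ]
 [   0.        0.        0.        1.    ]] 61.30678302451639
(array([ 4.7661, -2.0865, -0.041 ]), array([ 0.   ,  0.   , -0.174]))
(array([ 4.7661, -2.0865, -0.041 ]), array([ 0.    , -0.    ,  0.3258]))
(array([ 4.7661, -2.0865, -0.041 ]), array([0.    , 0.    , 0.0756]))
[ 381.288  -166.9208   -3.28  ]
[ 381.288  -166.9208   -3.28  ]
[ 381.288  -166.9208   -3.28  ]
```

Request:
step_arm --series "1 0.6 -0.26 0 0 0 0; 1 1 -0.44 0 0 0 0; 1 1 -0.44 0 0 0 0"

```text
time: 1.3
tool_pos: [273.6, -412.6, 226.9]
tcp_rot: [-3.141, -0.001, 0.42]
contact_force: [0.0, -0.1, -0.1]
grip_width: 72.3
finger_force: 0.0
```

Request:
step_arm --series "1 0.6 -0.26 0 0 0 0; 1 1 -0.44 0 0 0 0; 1 1 -0.44 0 0 0 0"

```text
time: 1.6
tool_pos: [332.2, -348.6, 226.9]
tcp_rot: [-3.141, -0.001, 0.421]
contact_force: [-0.8, -0.8, -0.5]
grip_width: 48.3
finger_force: 0.0
```

Request:
step_arm --series "1 0.6 -0.26 0 0 0 0; 1 1 -0.44 0 0 0 0; 1 1 -0.44 0 0 0 0"

```text
time: 1.9
tool_pos: [390.9, -284.8, 226.8]
tcp_rot: [3.141, -0.001, 0.42]
contact_force: [-0.9, -0.4, 0.7]
grip_width: 24.4
finger_force: 0.0
```

Request:
step_arm --series "1 0.6 -0.26 0 0 0 0; 1 1 -0.44 0 0 0 0; 1 1 -0.44 0 0 0 0"

```text
time: 2.2
tool_pos: [449.8, -220.6, 226.7]
tcp_rot: [3.141, -0.001, 0.42]
contact_force: [0.1, 0.4, 0.3]
grip_width: 2.0
finger_force: 0.0
```

Request:
step_arm --series "1 0.4 -0.2 0 0 0 0.025; 1 0.77 -0.33 0 0 0 0.05; 1 0.77 -0.33 0 0 0 0.0756; 1 0.77 -0.33 0 0 0 0.0756; 1 0.77 -0.33 0 0 0 0.0756"

```text
time: 2.7
tool_pos: [493.2, -174.2, 226.6]
tcp_rot: [3.141, 0.0, -0.057]
contact_force: [0.3, -1.1, 0.4]
grip_width: 0.7
finger_force: 0.0
```

```bash
python3 - <<'E'
from h import *
np.set_printoptions(precision=3,suppress=True)
o=readout.get_obs(); print(o['time'],o['tool_pos'],o['tcp_rot'],o['joint_positions'],o['grip_width'])
c=vision.capture('wrist'); cv2.imwrite('pics/w1.png',c['frame'][:,:,::-1])
import pickle; pickle.dump((c,o),open('w1.pkl','wb'))
for t,z in dict(rail_face=24,stop_face=24,lip_end=20,pocket=17,carrier_c=17,dish=10,vial=10,stage=0).items():
    for d in models.pinpoint(c,t)[:2]: print(t,round(d['p'],2),np.array(d['position']),atz(c,d['position'],z,o))
E
```

```text
2.7 [ 493.183 -174.23   226.615] [ 3.141  0.    -0.057] [-0.486  0.339  1.529 -0.001  1.274  1.142] 0.6630675115262225
rail_face 0.76 [100.4  19.5] [654.433 -28.574  24.   ]
lip_end 0.79 [ 4.6 92.9] [591.577  89.895  20.   ]
carrier_c 0.89 [250.1 165.1] [ 497.128 -167.384   17.   ]
carrier_c 0.85 [256.  164.4] [ 497.559 -174.236   17.   ]
dish 0.7 [155.5 167.4] [499.25  -55.579  10.   ]
vial 0.89 [ 64.7 200.2] [465.083  61.037  10.   ]
stage 0.93 [124.6 125.1] [549.158 -24.067   0.   ]
stage 0.35 [ 7.  92.4] [592.718 101.857   0.   ]
```

View pics/w1.png

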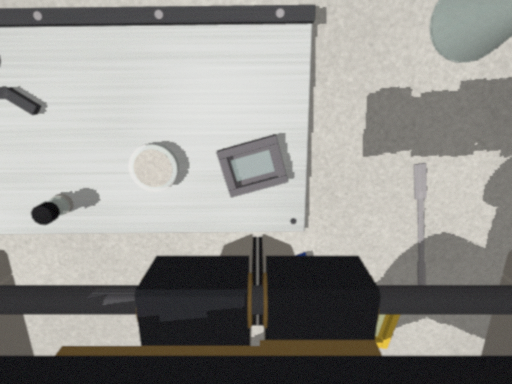

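The wrist view shows the carrier at about (253,165), turned roughly 15°, with the dish at (155,167). The rail's lower edge is near row 25, and the plate's right edge is near column 308.

```bash
python3 - <<'E'
from h import *
import pickle
np.set_printoptions(precision=3,suppress=True)
c,o=pickle.load(open('w1.pkl','rb')); g=cv2.cvtColor(c['frame'],cv2.COLOR_RGB2GRAY)
# rail base edge
pts=[]
for u in range(10,300,6):
    col=g[14:45,u].astype(float); k=np.argmax(np.diff(cv2.GaussianBlur(col,(1,3),0).ravel())); pts.append(atz(c,(u,14+k+.5),10,o)[:2])
pts=np.array(pts); l=cv2.fitLine(pts.astype(np.float32),cv2.DIST_HUBER,0,.01,.01).ravel()
if l[1]<0:l[:2]*=-1
yaw=np.arctan2(-l[0],l[1]); ex=np.array([np.cos(yaw),np.sin(yaw)]); ey=np.array([-ex[1],ex[0]])
print('stage yaw',yaw,'rail offset ex',l[2:]@ex, 'resid',np.std(pts@ex))
m=(g<125).astype(np.uint8); m[:,:205]=0; m[:125]=0; m[203:]=0; m[:,298:]=0
m=cv2.morphologyEx(m,cv2.MORPH_OPEN,np.ones((3,3)))
cs=max(cv2.findContours(m,0,2)[0],key=cv2.contourArea)
q=np.array([atz(c,p[0],22,o)[:2] for p in cs]).astype(np.float32)
r=cv2.minAreaRect(q); print(r)
b=cv2.boxPoints(r); print('stage frame box (x from rail face)',np.c_[b@ex-l[2:]@ex,b@ey]); cc=np.array(r[0])
print('centre stage',cc@ex-l[2:]@ex,cc@ey)
# along: plate right edge (stage y -215)
e=[]
for v in range(60,200,6):
    row=g[v,295:325].astype(float); k=np.argmin(np.diff(row)); e.append(atz(c,(295+k+.5,v),10,o)[:2]@ey)
print('plate end ey',np.median(e),np.std(e))
for n,px,z in(('lip',(4.6,92.9),20),('dish',(155.5,167.4),10),('carr',(253,165),17)):
    p=atz(c,px,z,o)[:2];print(n,p@ex-l[2:]@ex,p@ey)
cv2.imwrite('pics/m.png',m*255)
P=cloud(c,o);print(P[165,253],P[60,200],P[15,200])
E
```

```text
stage yaw -0.047324378 rail offset ex 652.1928 resid 0.26791065746819365
((497.8500061035156, -171.2791290283203), (55.627017974853516, 69.9496841430664), 12.984164237976074)
stage frame box (x from rail face) [[-183.036 -121.389]
 [-164.112 -188.731]
 [-110.56  -173.682]
 [-129.483 -106.341]]
centre stage -146.79755042690613 -147.53571350849415
plate end ey -209.6356982493071 0.3573568340073714
lip -65.53033932952849 117.77997539660653
dish -150.87237285914154 -31.89858704338706
carr -147.6192497922492 -147.03020990006448
[ 496.505 -170.673   14.503] [ 613.014 -120.98     9.79 ] [ 652.71  -127.818   24.099]
```

```bash
cat >> h.py <<'E'
YAW=-0.0473; EX=np.array([np.cos(YAW),np.sin(YAW)]); EY=np.array([-EX[1],EX[0]]); RAIL=652.2; Y0=5.4
def st(p): p=np.asarray(p)[:2]; return np.array([p@EX-RAIL+100,p@EY-Y0])   # world->stage
def ws(x,y): return EX*(x+RAIL-100)+EY*(y+Y0)
E
python3 - <<'E'
from h import *
np.set_printoptions(precision=4,suppress=True)
print(rel([497.85,-171.3,80],.2266),rel([497.85,-171.3,60],.2266), st([497.85,-171.3]))
E
```

```text
(array([ 0.0499, -0.0225,  1.8347]), array([ 0.    , -0.    , -0.0453])) (array([ 0.0498, -0.0225,  2.0847]), array([ 0.    , -0.    , -0.0453])) [ -46.8073 -152.9689]
```

Request:
step_arm --series "1 0.05 -0.0225 0.4 0 0 -0.02; 1 0.05 -0.0225 0.8 0 0 -0.0453; 1 0.05 -0.0225 1 0 0 -0.0453; 1 0.05 -0.0225 1 0 0 -0.0453"

```text
time: 3.55
tool_pos: [496.5, -170.4, 144.4]
tcp_rot: [-3.138, 0.004, 0.227]
contact_force: [0.3, 0.4, -0.2]
grip_width: 0.5
finger_force: 0.0
```

Request:
step_arm --series "1 0 0 0.5 0 0 0; 1 0 0 0.9 0 0 0; 1 0 0 0.9 0 0 0; 1 0 0 0.9 0 0 0"

```text
time: 3.95
tool_pos: [498.6, -171.5, 76.0]
tcp_rot: [3.141, -0.001, 0.226]
contact_force: [0.2, 0.1, 0.7]
grip_width: 0.4
finger_force: 0.0
```

```bash
python3 - <<'E'
from h import *
np.set_printoptions(precision=4,suppress=True)
o=readout.get_obs(); print(o['time'],o['tool_pos'],o['tcp_rot'],o['contact_force'])
c=vision.capture('wrist'); cv2.imwrite('pics/w2.png',c['frame'][:,:,::-1])
print(rel([497.85,-171.3,17],.2266,o))
f,cx,cy=K(c);A,t=pose(c,o)
p=A.T@(np.array([497.85,-171.3,24])-t);print(p[:2]/p[2]*f+[cx,cy])
print([(d['p'],d['position'],atz(c,d['position'],17,o)) for d in models.pinpoint(c,'carrier_c')[:2]])
E
```

```text
3.95 [ 498.6029 -171.4845   75.9576] [ 3.1409 -0.0008  0.2262] [0.1638 0.0901 0.7226]
(array([-0.0092, -0.0049,  0.737 ]), array([ 0.0001, -0.0001, -0.0001]))
[254.702  219.8448]
[(0.78, [256.8, 216.6], array([ 497.849 , -172.7956,   17.    ])), (0.63, [249.9, 211.5], array([ 500.55  , -167.1325,   17.    ]))]
```

View pics/w2.png

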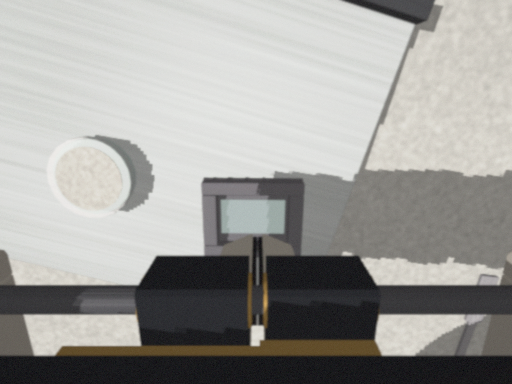

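The carrier (columns 203–303, top edge at row 180) is square with the hand and centred within about 1 mm of my estimate. I'll lower the shut fingertips into the well.

Request:
step_arm --series "1 -0.005 -0.01 0.4 0 0 0; 1 -0.005 -0.01 0.6 0 0 0; 1 -0.005 -0.01 0.68 0 0 0; 1 -0.005 -0.01 0.735 0 0 0; 1 -0.005 -0.01 0.735 0 0 0"

```text
time: 4.55
tool_pos: [498.0, -170.8, 16.7]
tcp_rot: [3.141, -0.001, 0.226]
contact_force: [0.6, 0.3, 1.1]
grip_width: 0.7
finger_force: 0.0
```

```bash
python3 - <<'E'
from h import *
np.set_printoptions(precision=4,suppress=True)
o=readout.get_obs(); print(o['time'],o['tool_pos'],o['contact_force'],st(o['tool_pos']))
for x in (-20,-1): print(rel([*ws(x,-153),17],YAW,o))
E
```

```text
4.55 [ 497.974  -170.7669   16.7311] [0.6222 0.3304 1.0625] [ -46.7087 -152.4305]
(array([ 0.3195,  0.0971, -0.0029]), array([ 0.0001, -0.0002,  0.0436]))
(array([ 0.5482,  0.1613, -0.0026]), array([ 0.0001, -0.0002,  0.0436]))
```

Request:
step_arm --series "1 0.06 0.017 0 0 0 0; 1 0.12 0.034 0 0 0 0; 1 0.18 0.05 0 0 0 0.006; 1 0.24 0.068 0 0 0 0.012; 1 0.3 0.085 0 0 0 0.018; 1 0.36 0.1 0 0 0 0.024; 1 0.42 0.118 0 0 0 0.03; 1 0.48 0.135 0 0 0 0.036; 1 0.54 0.152 0 0 0 0.0436; 1 0.6 0.17 0 0 0 0.0436; 1 0.66 0.187 0 0 0 0.0436; 1 0.72 0.204 0 0 0 0.0436; 1 0.78 0.22 0 0 0 0.0436; 1 0.78 0.22 0 0 0 0.0436"

```text
time: 5.95
tool_pos: [563.0, -173.7, 16.0]
tcp_rot: [3.141, -0.001, -0.047]
contact_force: [0.3, 0.6, 0.1]
grip_width: 0.3
finger_force: 0.0
```

```bash
python3 - <<'E'
from h import *
np.set_printoptions(precision=4,suppress=True)
o=readout.get_obs(); print(o['time'],o['tool_pos'],o['tcp_rot'],o['contact_force'],st(o['tool_pos']))
c=vision.capture('wrist'); cv2.imwrite('pics/w3.png',c['frame'][:,:,::-1])
for x in (76,81.5): print(rel([*ws(x,-153),17],YAW,o))
E
```

```text
5.95 [ 562.9922 -173.7232   15.9845] [ 3.1412 -0.0011 -0.0471] [0.2995 0.6363 0.0796] [  18.3766 -152.3093]
(array([ 0.7203,  0.0088, -0.0119]), array([ 0.0001, -0.0002,  0.    ]))
(array([ 0.7891,  0.0088, -0.0118]), array([ 0.0001, -0.0002,  0.    ]))
```

View pics/w3.png

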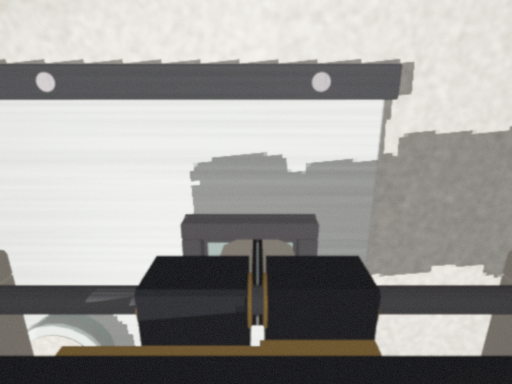

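The carrier is square to the rail in front of the fingers: its top edge is level at row 216 and the rail face is near row 98. I'll push on to the rail.

Request:
step_arm --series "1 0.07 0 -0.01 0 0 0; 1 0.14 0 -0.01 0 0 0; 1 0.21 0 -0.01 0 0 0; 1 0.28 0 -0.01 0 0 0; 1 0.35 0 -0.01 0 0 0; 1 0.42 0.004 -0.01 0 0 0; 1 0.49 0.006 -0.01 0 0 0; 1 0.56 0.009 -0.01 0 0 0; 1 0.63 0.009 -0.01 0 0 0; 1 0.69 0.009 -0.01 0 0 0; 1 0.73 0.009 -0.01 0 0 0; 1 0.75 0.009 -0.01 0 0 0; 1 0.77 0.009 -0.01 0 0 0; 1 0.78 0.009 -0.01 0 0 0; 1 0.78 0.009 -0.01 0 0 0"

```text
time: 7.5
tool_pos: [622.8, -177.2, 16.6]
tcp_rot: [-3.141, 0.004, -0.047]
contact_force: [-6.4, 0.6, 3.9]
grip_width: 0.1
finger_force: 3.1
```

Request:
step_arm --series "1 0.01 0 0 0 0 0; 1 0.02 0 0 0 0 0; 1 0.02 0 0 0 0 0"

```text
time: 7.8
tool_pos: [622.9, -177.1, 16.6]
tcp_rot: [-3.141, 0.007, -0.047]
contact_force: [-11.4, -0.5, 7.6]
grip_width: 0.4
finger_force: 5.8
```

```bash
python3 - <<'E'
from h import *
np.set_printoptions(precision=4,suppress=True)
o=readout.get_obs(); print(o['time'],o['tool_pos'],o['tcp_rot'],o['contact_force'],st(o['tool_pos']))
c=vision.capture('wrist'); cv2.imwrite('pics/w4.png',c['frame'][:,:,::-1])
E
```

```text
7.8 [ 622.9304 -177.141    16.633 ] [-3.1408  0.0069 -0.0474] [-11.4166  -0.5055   7.6459] [  78.4093 -152.8892]
```

View pics/w4.png

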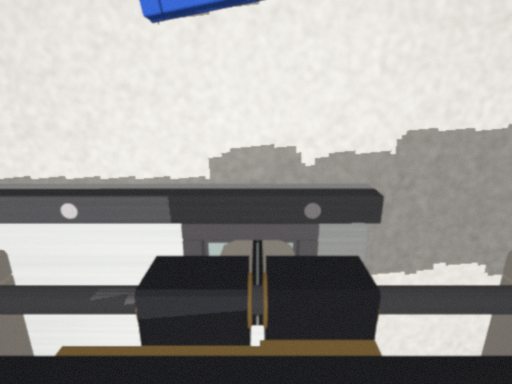

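The carrier now lies against the rail (dark block at columns 183–318, touching the rail at row 222, push force 11 N). I'll ease the side load slightly and slide it along the rail.

Request:
step_arm --series "1 -0.015 0 0 0 0 0; 1 -0.015 -0.03 0 0 0 0; 1 -0.015 -0.06 0 0 0 0; 1 -0.015 -0.09 0 0 0 0; 1 -0.015 -0.14 0 0 0 0; 1 -0.015 -0.2 0 0 0 0; 1 -0.015 -0.26 0 0 0 0; 1 -0.015 -0.32 0 0 0 0; 1 -0.015 -0.38 0 0 0 0; 1 -0.015 -0.44 0 0 0 0; 1 -0.015 -0.5 0 0 0 0"

```text
time: 8.95
tool_pos: [624.7, -138.1, 16.1]
tcp_rot: [3.141, 0.004, -0.048]
contact_force: [-6.7, -3.9, 1.5]
grip_width: -0.0
finger_force: 3.2
```

```bash
python3 - <<'E'
from h import *
np.set_printoptions(precision=4,suppress=True)
o=readout.get_obs(); print(o['time'],o['tool_pos'],o['tcp_rot'],o['contact_force'],st(o['tool_pos']))
E
```

```text
8.95 [ 624.6575 -138.0728   16.1349] [ 3.1408  0.0044 -0.0477] [-6.7328 -3.9024  1.4545] [  78.2873 -113.7831]
```

Request:
step_arm --series "1 0 -0.07 0 0 0 0; 1 0 -0.14 0 0 0 0; 1 0 -0.21 0 0 0 0; 1 0 -0.28 0 0 0 0; 1 0 -0.35 0 0 0 0; 1 0 -0.42 0 0 0 0; 1 0 -0.49 0 0 0 0; 1 0 -0.56 0 0 0 0; 1 0 -0.63 0 0 0 0; 1 0 -0.7 0 0 0 0; 1 0 -0.77 0 0 0 0; 1 0 -0.84 0 0 0 0; 1 0 -0.91 0 0 0 0; 1 0 -1 0 0 0 0"

```text
time: 10.35
tool_pos: [628.4, -58.3, 16.1]
tcp_rot: [3.14, 0.005, -0.048]
contact_force: [-6.8, -4.0, 1.3]
grip_width: 0.3
finger_force: 3.2
```

```bash
python3 - <<'E'
from h import *
np.set_printoptions(precision=4,suppress=True)
o=readout.get_obs(); print(o['time'],o['tool_pos'],o['tcp_rot'],o['contact_force'],st(o['tool_pos']))
E
```

```text
10.35 [628.3707 -58.329   16.1058] [ 3.1404  0.0047 -0.0479] [-6.8094 -3.9594  1.3466] [ 78.2258 -33.9529]
```

Request:
step_arm --series "1 0 -0.07 0 0 0 0; 1 0 -0.14 0 0 0 0; 1 0 -0.21 0 0 0 0; 1 0 -0.28 0 0 0 0; 1 0 -0.35 0 0 0 0; 1 0 -0.42 0 0 0 0; 1 0 -0.49 0 0 0 0; 1 0 -0.56 0 0 0 0; 1 0 -0.63 0 0 0 0; 1 0 -0.7 0 0 0 0; 1 0 -0.77 0 0 0 0; 1 0 -0.84 0 0 0 0; 1 0 -0.91 0 0 0 0; 1 0 -1 0 0 0 0"

```text
time: 11.75
tool_pos: [632.1, 21.7, 16.0]
tcp_rot: [3.14, 0.005, -0.048]
contact_force: [-5.8, -4.9, 0.7]
grip_width: 0.8
finger_force: 3.0
```

```bash
python3 - <<'E'
from h import *
np.set_printoptions(precision=4,suppress=True)
o=readout.get_obs(); print(o['time'],o['tool_pos'],o['tcp_rot'],o['contact_force'],st(o['tool_pos']))
c=vision.capture('wrist'); cv2.imwrite('pics/w5.png',c['frame'][:,:,::-1])
E
```

```text
11.75 [632.0771  21.6782  15.9611] [ 3.1403  0.0051 -0.0478] [-5.7633 -4.8575  0.7066] [78.1452 46.1401]
```

View pics/w5.png

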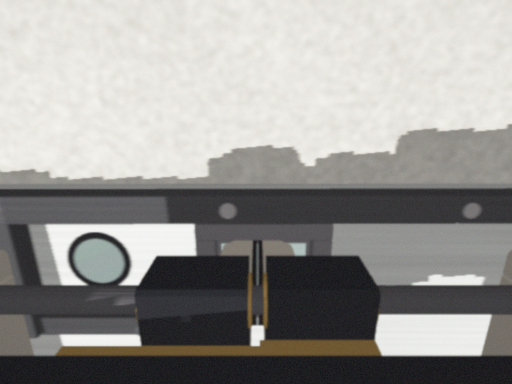

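The carrier is still against the rail (columns 197–332). Ahead are the stop at about column 20, the lip at row 322 and a round ring at (98,260). I'll check that the ring lies flush with the plate.

```bash
python3 - <<'E'
from h import *
np.set_printoptions(precision=1,suppress=True)
o=readout.get_obs(); c=vision.capture('wrist'); P=cloud(c,o)
for u,v in [(98,260),(98,234),(70,260),(130,260),(160,250),(22,280),(45,280),(38,260),(100,210)]: print((u,v),P[v,u],st(P[v,u]))
E
```

```text
(98, 260) [630.3 112.1  10.2] [ 72.1 136.4]
(98, 234) [645.9 109.4   9.3] [ 87.8 134.4]
(70, 260) [630.6 128.6   9.2] [ 71.6 152.9]
(130, 260) [629.2  94.3   9.7] [ 71.8 118.6]
(160, 250) [634.7  76.4   9.8] [ 78.2 100.9]
(22, 280) [627.7 146.9  23.7] [ 67.8 171. ]
(45, 280) [619.2 145.   10.6] [ 59.4 168.7]
(38, 260) [632.9 144.5  12. ] [ 73.2 168.9]
(100, 210) [664.7  98.1  23.2] [107.2 124. ]
```

The ring is flush with the plate, and the stop is at y≈170 as given.

Request:
step_arm --series "1 0 -0.06 0 0 0 0; 1 0 -0.12 0 0 0 0; 1 0 -0.18 0 0 0 0; 1 0 -0.24 0 0 0 0; 1 0 -0.3 0 0 0 0; 1 0 -0.36 0 0 0 0; 1 0 -0.42 0 0 0 0; 1 0 -0.48 0 0 0 0; 1 0 -0.54 0 0 0 0; 1 0 -0.6 0 0 0 0; 1 0 -0.66 0 0 0 0; 1 0 -0.72 0 0 0 0; 1 0 -0.78 0 0 0 0; 1 0 -0.84 0 0 0 0; 1 0 -0.9 0 0 0 0; 1 0 -0.96 0 0 0 0; 1 0 -1 0 0 0 0"

```text
time: 13.55
tool_pos: [635.8, 101.7, 15.9]
tcp_rot: [3.14, 0.005, -0.047]
contact_force: [-6.9, -3.2, 1.1]
grip_width: 0.6
finger_force: 3.0
```

Request:
step_arm --series "1 0 -0.04 0 0 0 0; 1 0 -0.08 0 0 0 0; 1 0 -0.1 0 0 0 0; 1 0 -0.12 0 0 0 0; 1 0 -0.14 0 0 0 0; 1 0 -0.14 0 0 0 0"

```text
time: 14.15
tool_pos: [636.4, 113.0, 15.8]
tcp_rot: [3.14, 0.005, -0.048]
contact_force: [-6.5, -3.4, 0.7]
grip_width: 0.6
finger_force: 2.9
```

```bash
python3 - <<'E'
from h import *
np.set_printoptions(precision=4,suppress=True)
o=readout.get_obs(); print(o['time'],o['tool_pos'],o['tcp_rot'],o['contact_force'],st(o['tool_pos']))
E
```

```text
14.15 [636.3783 113.0059  15.8016] [ 3.1402  0.0053 -0.0475] [-6.4609 -3.3535  0.7151] [ 78.1233 137.569 ]
```

Request:
step_arm --series "1 0 -0.015 0 0 0 0; 1 0 -0.03 0 0 0 0; 1 0 -0.045 0 0 0 0; 1 0 -0.06 0 0 0 0; 1 0 -0.06 0 0 0 0"

```text
time: 14.65
tool_pos: [636.6, 117.7, 15.7]
tcp_rot: [3.14, 0.005, -0.048]
contact_force: [-5.7, -2.5, 0.4]
grip_width: 0.4
finger_force: 2.8
```

Request:
step_arm --series "1 0 -0.015 0 0 0 0; 1 0 -0.03 0 0 0 0; 1 0 -0.03 0 0 0 0"

```text
time: 14.95
tool_pos: [636.7, 120.1, 15.7]
tcp_rot: [3.14, 0.005, -0.048]
contact_force: [-5.7, -3.1, -0.7]
grip_width: 0.6
finger_force: 2.8
```

Request:
step_arm --series "1 0 -0.015 0 0 0 0; 1 0 -0.03 0 0 0 0; 1 0 -0.03 0 0 0 0"

```text
time: 15.25
tool_pos: [636.8, 122.5, 15.7]
tcp_rot: [3.14, 0.005, -0.048]
contact_force: [-6.1, -2.9, -0.1]
grip_width: 0.7
finger_force: 2.8
```

```bash
python3 - <<'E'
from h import *
o=readout.get_obs(); print(o['contact_force'],st(o['tool_pos']))
c=vision.capture('wrist'); cv2.imwrite('pics/w6.png',c['frame'][:,:,::-1])
E
```

```text
[-6.13744292 -2.90292313 -0.07636084] [ 78.11309765 147.06809065]
```

View pics/w6.png

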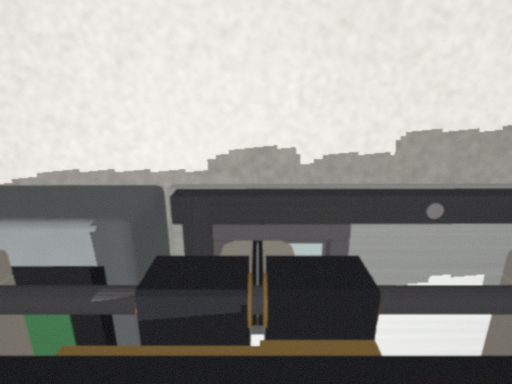

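The carrier (columns 213–350) is nearly touching the stop's edge at about column 213. I'll continue in small steps until the force rises.

Request:
step_arm --series "1 0 -0.01 0 0 0 0; 1 0 -0.02 0 0 0 0; 1 0 -0.02 0 0 0 0"

```text
time: 15.6
tool_pos: [636.9, 123.5, 15.7]
tcp_rot: [3.139, 0.006, -0.048]
contact_force: [-6.0, -5.5, -0.3]
grip_width: 0.3
finger_force: 4.1
```

Request:
step_arm --series "1 0 -0.01 0 0 0 0; 1 0 -0.02 0 0 0 0; 1 0 -0.02 0 0 0 0"

```text
time: 15.9
tool_pos: [636.9, 123.7, 15.7]
tcp_rot: [3.137, 0.006, -0.048]
contact_force: [-7.6, -9.9, 0.7]
grip_width: 0.4
finger_force: 6.0
```

The carrier is against both faces (force on the stop rose to 10 N). I'll back off inside the well and lift out.

Request:
step_arm --series "1 -0.04 0.05 0 0 0 0; 1 -0.08 0.1 0 0 0 0; 1 -0.08 0.1 0 0 0 0; 1 -0.08 0.1 -0.1 0 0 0; 1 -0.08 0.1 -0.3 0 0 0; 1 -0.08 0.1 -0.7 0 0 0; 1 -0.08 0.1 -1 0 0 0; 1 -0.08 0.1 -1 0 0 0"

```text
time: 16.7
tool_pos: [635.2, 119.3, 101.6]
tcp_rot: [-3.14, -0.009, -0.047]
contact_force: [0.7, -0.0, 0.4]
grip_width: 0.4
finger_force: 0.0
```

Request:
step_arm --series "1 -0.3 0 -0.5 0 0 0; 1 -0.8 0 -1 0 0 0; 1 -0.8 0 -1 0 0 0; 1 -0.8 0 -1 0 0 0"

```text
time: 17.1
tool_pos: [568.6, 122.1, 178.0]
tcp_rot: [-3.141, -0.003, -0.047]
contact_force: [0.4, 0.5, -0.3]
grip_width: 0.1
finger_force: 0.0
```

```bash
python3 - <<'E'
from h import *
np.set_printoptions(precision=1,suppress=True)
o=readout.get_obs(); print(o['time'],o['tool_pos'],o['contact_force'])
c=vision.capture('wrist'); cv2.imwrite('pics/w7.png',c['frame'][:,:,::-1])
for t,z in dict(carrier_c=17,stop_face=24,rail_face=24,dish=10,vial=10).items():
  for d in models.pinpoint(c,t)[:1]: print(t,d['p'],d['position'],st(atz(c,d['position'],z,o)))
E
```

```text
17.1 [568.6 122.1 178. ] [ 0.4  0.5 -0.3]
carrier_c 0.72 [266.3, 116.4] [ 72.2 133.8]
stop_face 0.8 [231.3, 116.6] [ 72.6 166.8]
rail_face 0.93 [412.2, 86.1] [99.6  1.3]
dish 0.73 [423.1, 232.9] [-52.5 -39. ]
```

View pics/w7.png

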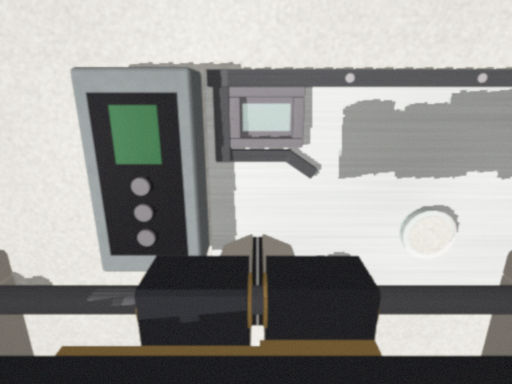

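The carrier (columns 230–305, rows 87–149) sits square in the corner against both rail and stop, and the dish has not moved. I'm handing in.

```bash
python3 -c "
from plant import order; print(order.close_job())"
```

```text
the job is handed in; nothing more can be done
None
```

The carrier was pushed flat to the rail, slid along it into the corner pocket against both rail and end stop, and the job is handed in with the hand clear; no verdict came back, but the last image shows the carrier square in the corner.

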